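Lock the pivot nuts of a swing stop

ROBOT

A 6-joint arm with a two-finger parallel gripper is mounted at the origin on a cart in front of the work surface, level with it; the furniture and walls round the work are solid. World frame = base frame: x ahead of the robot, y to its left, z up, the work surface at z = 0. Lengths are in mm, angles in rad, forces in N, time in s.
With the tool pointing down it reaches from about 400 to 925 mm from the base axis. Payload 12.5 kg.
Tool frame: the origin (TCP) lies at the very end of the fingers, on their centre line; the grasp point (between the pads) lies 19 mm behind it; z points along the fingers, y is the line along which they close (so a half turn about z gives the same grasp; the last joint's range is limited). The gripper opens to 95 mm and grips with 3 to 60 N. Pads are 20 mm wide; open, the fingers measure 119 mm over their backs; the gripper's body (75 mm by 180 mm) begins 59 mm behind the grasp point.
Start: joints at [-1.278, 0.491, 1.559, -0, 1.092, -0.106], TCP at [242.719, -575.964, 214.661] pointing down, gripper open.
Joint ranges: [-3.1, 3.1], [-0.84, 2.19], [0.05, 2.79], [-1.13, 4.28], [0.06, 2.93], [-2.69, 2.69]. Speed limits (rad/s): [2.22, 2.22, 2.79, 3.14, 3.14, 3.14].

INTERFACE

Orientations are given as [roll, pitch, yaw] about the fixed x, y, z axes, in that order (R = Rz(yaw) Ry(pitch) Rx(roll)).
In Python, from cell import state, imaging, env, spot_in, mark_of gives the robot as it stands. The module is installed in compiled form; this text tells all that it offers.
- The arm moves only by the tool step_arm, never from a script. Its argument "increments" is a list of rows, each an object with "slide": the shift along the tool's x, y, z in m, a list of three; "roll": the turn about the tool's z in rad. A call has 1 to 5 rows; each row is the pose to reach, as a shift and turn from the pose commanded when the call began, along the tool's axes at that moment; what a row does not reach only later rows make up. A row lasts 1/8 s, in which the tool goes at most 62.5 mm and 10.7 degrees, less where a joint would pass 70% of its speed; a pose out of reach is approached as far as the arm can. A call with a gripper value outside its range is refused whole. "fingers" is the opening, from 0 (shut) to 1 (fully open), set as the call begins (left out, the last holds). The fingers move at their own pace and stop on an object; the grip force is fixed at half the most. Time passes only in rows, so rows that repeat a pose let the fingers close. It gives the time, the measured TCP pose, the force, the opening and the grip force at its end, in the units of the state.
- state(): the state, without advancing time (a new reading comes with each control period).
- imaging.read_camera(name): name is "side" or "top" or "wrist"; returns a dict with "color" (480x640x3 uint8, red, green, blue), "z_map" (480x640 float32, mm along the optical axis (not along the pixel's ray), 0 where there is no reading), "intrinsics" (3x3 intrinsics, pixels), "camera_from_world" (4x4, takes a point from world to camera coordinates). Camera axes: x right, y up, looking along -z (the intrinsics and any distortion apply to the point x, -y, -z); pixel columns grow to the right and rows downward; lengths in mm; the calibration is good to about 2 mm. The wrist camera is an equidistant fisheye: a pixel r from the principal point sees the ray r / f radians off the axis. A picture is of the moment at which its call begins.
- env.job_done(): hands the job in; it is judged then, once.
Trained networks look in the newest picture that a camera, given by its name, has taken for a name from the list of things; names that differ only in an ending like _2 or _b are one class to them, and where a whole thing is asked for, a point or a joint stands for the part that bears it (a point fixed in the world has none). Each returns a list of dicts, best first, with "confidence" (0 to 1); they miss things now and then, are a little off and sometimes report something else, mostly with a low value. They report only what shows in the picture. A call takes as long as a camera call. They do not tell look-alikes from the thing itself.
- spot_in(camera, target): "bbox" ([left, top, right, bottom] in pixels, round what is visible of it).
- mark_of(camera, target): "uv" ([column, row] in pixels: a listed point, or the origin of a listed thing).
The state is a dict: "t": time; "joints": joint angles; "qvel": joint speeds; "tau": joint torques, N m; "eef_pos": TCP position; "tcp_rot": TCP orientation; "ft_force": force on the tool from outside, world axes, zero at the start; "moment": the same for the moment, N m; "opening": opening from 0.0 (shut) to 1.0 (fully open); "grip_force": force on a finger pad.
Only numpy, scipy, OpenCV 4.12 (cv2) and the standard library are available. Lean on these libraries where they do the work, as an engineer would, in place of code of your own. Each camera call takes 0.05 s, during which the arm holds its last target. There are 200 camera calls.

TASK

The pivot of the swing stop on the bench is adjusted just right, but its upper nut still has to be locked down on the lower one. Slide the loose open-ended spanner onto the lower nut and lay it flat on the top plate with its handle just beside the cap screw that will catch it, so that the lower nut cannot follow, and let go of it. Then turn the upper nut clockwise until you feel it pull tight against the lower nut, and about 30 degrees further, so that it is firmly locked but not overtightened (never 50 degrees), without shifting the lower nut from its setting. Leave the spanner sitting on the lower nut.

Things in the scene. Friction and masses are not known exactly. Their poses are not given: they have to be found in the camera images.
- stop_base: swing stop on the bench: grey base, steel top plate 212 x 104 mm with its face 34 mm above the bench. Origin: on the axis of the upright M16 stud (top 78 mm above the bench), at bench height. Plate spans x -154 to +58, y -62 to +42 mm. Four cap screw heads (16 mm across, 8 high) stand on it. An arm with a stop block, 56 mm high, comes out on the +y side, 165 mm from the stud, and swings
- rest_screw (a point): top centre of the cap screw head that is to catch the handle: 16 mm across, 8 mm high, at x -141, y +22.5 mm of stop_base. With the jaw on the lower nut and the handle along stop_base's -x, it stands 1 to 8 mm beside the handle, on the side to which a clockwise pull swings it
- lower_nut: lower hexagon nut, 24 mm across flats, 11 mm high, underside on the plate (34 mm above the bench). Origin: on the stud axis, at its underside; two flats face its +-y. Starts with its x along stop_base's x within 0.025 rad. Turns on the stud with only 0.08 N m, so the upper nut drags it along once they touch, unless it is held
- lower_nut_turn (a joint): turn of the lower nut from its setting, rad, positive clockwise seen from above; starts within 0.025 of 0 and must stay within 0.4 of 0 (play of the spanner takes 0.15 to 0.3)
- upper_nut: upper (jam) nut on the stud, 24 mm across flats, 45 to 60 mm above the bench. Origin: stud axis, at its underside; flats face its +-y and every 60 degrees on. Clockwise from above tightens. Turns with 0.05 N m for 0.6 to 2.2 rad until it meets the lower nut (felt, not seen); when the spanner's play is taken up, torque jumps to 0.24 N m and climbs 0.22 N m per rad. Stays as tight as it is left
- spanner: loose steel open-ended spanner, 9 mm thick, 186 mm long, 0.2 kg, lying flat. Origin: centre of the open jaw, underside; on the nut axis when home. Jaw opens to +x, 25.2 mm wide, flared tips end at x +11.5 mm, throat at x -14.5 mm; head 55 mm wide. Straight handle, 20 mm wide, from x -44 to -174 mm; grip it at x -75 mm, then the fingers clear the cap screws while the jaw slides on
- upper_face (a point): centre of the upper nut's bearing face, on the stud axis; 11.0 mm above the lower nut's origin when the nuts meet, higher by 2 mm a turn (0.32 mm per rad) before that
- upper_press (a point): point inside the upper nut, on the stud axis, 11.0 mm above the lower nut's origin while the nuts do not press on each other; goes down by 0.32 mm per rad that the upper nut is turned on relative to the lower one after they have met
Mind the look-alikes: they are no part of the job. There is more than one size of the spanner; the one meant has the size given above.

How it is judged (in metres and radians):
On the way, in this order (a step that is already met when the one before it is completed fails the run):
1. the spanner's jaw is on the lower nut and the spanner lies flat on the top plate, let go (horizontal distance between spanner and lower_nut below 0.006 m and z of spanner in the frame of stop_base between 0.031 and 0.0375 m and angle between spanner's own z axis and vertical below 0.06 rad and contact force between the fingers and spanner below 0.5 N), for 0.2 s.
2. the upper nut is locked: turned 0.25 rad or more on the lower nut past meeting it (z of upper_press in the frame of lower_nut below 0.01092 m), for 0.3 s.
At the end, for the whole second after the job is handed in: The upper nut is clamped on the lower one, turned 0.25 to 0.94 rad (0.3 to 0.45 N m) on it past meeting it; the lower nut is within 0.4 rad of its setting; the spanner lies still and flat on the top plate, jaw on the lower nut, jaw centre within 8 mm of the nut's axis (z of upper_press in the frame of lower_nut between 0.0107 and 0.01092 m and z of upper_face in the frame of lower_nut below 0.01103 m and value of joint lower_nut_turn between -0.4 and 0.4 rad and horizontal distance between spanner and lower_nut below 0.008 m and z of spanner in the frame of stop_base below 0.0385 m and angle between spanner's own z axis and vertical below 0.08 rad and linear speed of spanner below 0.02 m/s); the robot touches nothing.
It fails at once if the lower nut turns more than 0.4 rad from its setting (value of joint lower_nut_turn above 0.4 rad or value of joint lower_nut_turn below -0.4 rad).
It fails at once if the upper nut is overtightened: turned more than 0.94 rad on the lower nut past meeting it (z of upper_press in the frame of lower_nut below 0.0107 m).
It also fails if it takes over 72 s, if anything falls off the work surface, if the arm or the gripper's body presses on something with over 40 N, if the wrist force passes 120 N, or if a joint passes its speed limit or range.

## Working session

There is one attempt and no reset: what is moved stays moved. The work goes in short steps, Python scripts to look and compute and a tool call to move; the robot and the scene stay as the last step left them, time stands still between calls to the robot, and variables do not carry over. Pictures are saved under pics/ and viewed, at most 10 in all, crops included, and the job is handed in when it is done.

Besides the shell and the picture viewer there is one more tool, called after "Call:" as a command line: name --argument value ..., lists and objects as JSON in quotes. step_arm: Moves the arm, as the interface text tells. Its arguments: {"type":"object","properties":{"increments":{"type":"array"},"fingers":{"type":"number"}},"required":["increments"]}

```bash
mkdir -p pics; cat > h.py <<'E'
import numpy as np, cv2
from cell import state, imaging, env, spot_in, mark_of
def shot(n):
    c=imaging.read_camera(n); return c
def save(c,f): cv2.imwrite('pics/'+f,cv2.cvtColor(c['color'],cv2.COLOR_RGB2BGR))
def ray(c,uv):
    K=np.array(c['intrinsics']);T=np.array(c['camera_from_world'])
    x=(uv[0]-K[0,2])/K[0,0];y=(uv[1]-K[1,2])/K[1,1]
    d=np.array([x,-y,-1.]);R=T[:3,:3];return -R.T@T[:3,3],R.T@d
def at_z(c,uv,z):
    o,d=ray(c,uv);s=(z-o[2])/d[2];return o+s*d
def at_depth(c,uv):
    o,d=ray(c,uv);return o+d*c['z_map'][int(round(uv[1])),int(round(uv[0]))]
def proj(c,p):
    T=np.array(c['camera_from_world']);K=np.array(c['intrinsics']);q=T[:3,:3]@p+T[:3,3]
    return K[0,0]*q[0]/-q[2]+K[0,2],K[1,1]*-q[1]/-q[2]+K[1,2]
E
python3 - <<'E'
from h import *
np.set_printoptions(precision=1,suppress=True)
print(state())
for n in ('top','side'):
    c=shot(n);save(c,n+'0.png');print(n,c['intrinsics'],np.array(c['camera_from_world']))
    for t in ('stop_base','rest_screw','lower_nut','upper_nut','spanner','upper_face'):
        for m in mark_of(n,t)[:4]: print(t,np.round(m['uv'],1),round(m['confidence'],2),at_depth(c,m['uv']))
    for m in spot_in(n,'spanner')[:4]: print('box',np.round(m['bbox']),round(m['confidence'],2))
E
```

```text
{'t': 0.0, 'joints': array([-1.3,  0.5,  1.6, -0. ,  1.1, -0.1]), 'qvel': array([ 0., -0.,  0., -0., -0., -0.]), 'tau': array([  0. , -61.3, -25.8,   0.1,   0. ,  -0. ]), 'eef_pos': array([ 242.6, -575.7,  214.1]), 'tcp_rot': array([-3.1, -0. ,  0.4]), 'ft_force': array([-0.1,  0.1, -0.6]), 'moment': array([ 0., -0., -0.]), 'grip_force': 0.0, 'opening': 1.0012498472463718}
top [[474.3   0.  313.3]
 [  0.  474.3 241.4]
 [  0.    0.    1. ]] [[   0.    -1.     0.   -96.9]
 [   1.     0.     0.2 -547.9]
 [  -0.2    0.     1.  -815.1]
 [   0.     0.     0.     1. ]]
rest_screw [423.4 308.5] 0.93 [ 433.5 -284.2   44.8]
lower_nut [442.8 233.1] 0.6 [ 569.1 -317.9   61.6]
upper_nut [443.3 231.2] 0.64 [ 572.7 -318.9   61.7]
spanner [276.3 236.7] 0.95 [566.4 -12.6   0.8]
spanner [183.5 206.9] 0.77 [621.1 170.4  -0.5]
spanner [434.1 238.1] 0.43 [ 564.2 -308.4   37.6]
box [272. 196. 325. 249.] 0.95
box [166. 200. 201. 298.] 0.74
side [[560.1   0.  321.3]
 [  0.  560.1 238.1]
 [  0.    0.    1. ]] [[    1.     -0.     -0.   -540.5]
 [    0.      0.5     0.8   -48.1]
 [   -0.     -0.8     0.5 -1176.2]
 [    0.      0.      0.      1. ]]
stop_base [351.5 359.4] 0.68 [ 571.6 -361.4   32.4]
rest_screw [264.1 327.3] 0.67 [ 433.5 -282.8   37.8]
lower_nut [347.9 343.9] 0.75 [ 568.1 -337.9   43.1]
upper_nut [352.  339.2] 0.43 [ 574.4 -339.2   53.8]
spanner [330.4 253.2] 0.81 [560.  -11.3  -3.1]
spanner [347.5 210.3] 0.59 [610.5 151.5   6.5]
box [324. 250. 377. 282.] 0.76
box [276. 204. 356. 218.] 0.64
```

View pics/top0.png

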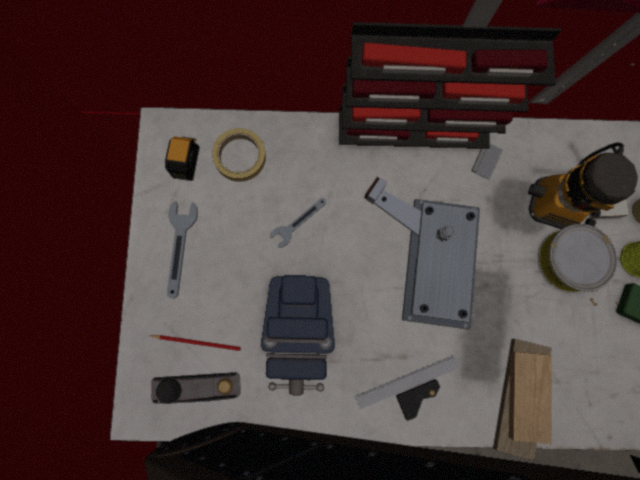

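View pics/side0.png

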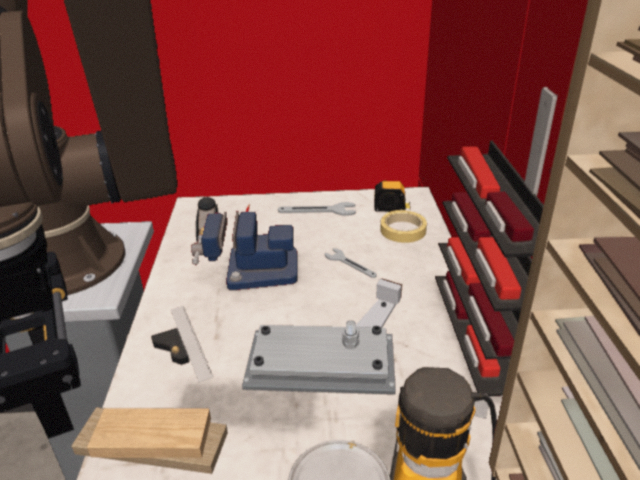

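```bash
cat > m.py <<'E'
from h import *
def base(c,verbose=True):
    # dark cap screw heads on the plate -> pose of stop_base (x,y,yaw)
    g=cv2.cvtColor(c['color'],cv2.COLOR_RGB2GRAY).astype(float)
    out=[]
    for uv in ((429,211),(470,214),(424,308),(463,314)):
        u,v=uv;w=g[v-8:v+9,u-8:u+9];yy,xx=np.mgrid[v-8:v+9,u-8:u+9]
        m=np.clip(np.median(w)*0.65-w,0,None);out.append(at_z(c,((m*xx).sum()/m.sum(),(m*yy).sum()/m.sum()),42)[:2])
    W=np.array(out);L=np.array([[45,22.5],[45,-42.5],[-141,22.5],[-141,-42.5]])
    a=W-W.mean(0);b=L-L.mean(0);th=np.arctan2((b[:,0]*a[:,1]-b[:,1]*a[:,0]).sum(),(a*b).sum())
    R=np.array([[np.cos(th),-np.sin(th)],[np.sin(th),np.cos(th)]]);t=W.mean(0)-R@L.mean(0)
    if verbose: print('base',t.round(1),'yaw',round(th,4),'resid',(W-(L@R.T+t)).round(1).tolist(), W.round(1).tolist())
    return t,th
E
python3 - <<'E'
from m import *
c=shot('top');base(c)
g=cv2.cvtColor(c['color'],cv2.COLOR_RGB2HSV)
gray=g[:,:,2].astype(int)
for (l,t,r,b) in ((158,192,208,304),(264,190,332,256)):
    w=gray[t:b,l:r];bg=np.median(w);m=(w<bg*0.84).astype(np.uint8)
    n,lab,st,_=cv2.connectedComponentsWithStats(m);k=1+np.argmax(st[1:,4]);m=lab==k
    ys,xs=np.nonzero(m);P=np.array([at_z(c,(x+l,y+t),9)[:2] for x,y in zip(xs,ys)])
    mu=P.mean(0);e=np.linalg.svd(P-mu,full_matrices=False)[2];q=(P-mu)@e.T
    print('bg',bg,'n',len(P),mu,'axis',e[0],'len',np.ptp(q[:,0]),'wid',np.ptp(q[:,1]),q[:,0].min(),q[:,0].max())
    for s in np.arange(-110,111,20):
        k=abs(q[:,0]-s)<5
        if k.any(): print(s,q[k,1].min().round(1),q[k,1].max().round(1))
a=cv2.resize(c['color'][190:304,158:338],None,fx=4.4,fy=4.4,interpolation=cv2.INTER_CUBIC)
cv2.imwrite('pics/crop1.png',a[:600,:800,::-1])
E
```

```text
base [ 570.1 -323.3] yaw -0.0944 resid [[-0.5, 6.7], [-3.1, -5.9], [2.7, 2.1], [0.9, -3.0]] [[616.6, -298.5], [607.8, -375.7], [434.5, -285.5], [426.6, -355.3]]
bg 126.0 n 1348 [544.86881313 171.34710683] axis [-0.99856593  0.0535359 ] len 185.8369316561514 wid 56.34918862101434 -84.44789736624011 101.38903428991128
-70 -27.6 26.7
-50 -25.8 26.7
-30 -13.5 15.2
-10 -11.0 11.0
10 -10.4 11.0
30 -11.0 10.4
50 -10.9 10.9
70 -11.9 10.9
90 -11.1 10.3
bg 126.0 n 610 [592.16707828 -50.73797752] axis [-0.67731624  0.735692  ] len 127.8245773673312 wid 37.73895454878502 -72.18075618911558 55.64382117821562
-70 -6.2 6.4
-50 -7.4 8.0
-30 -7.5 7.8
-10 -7.4 6.8
10 -7.1 7.3
30 -18.9 17.0
50 -17.7 18.1
```

View pics/crop1.png

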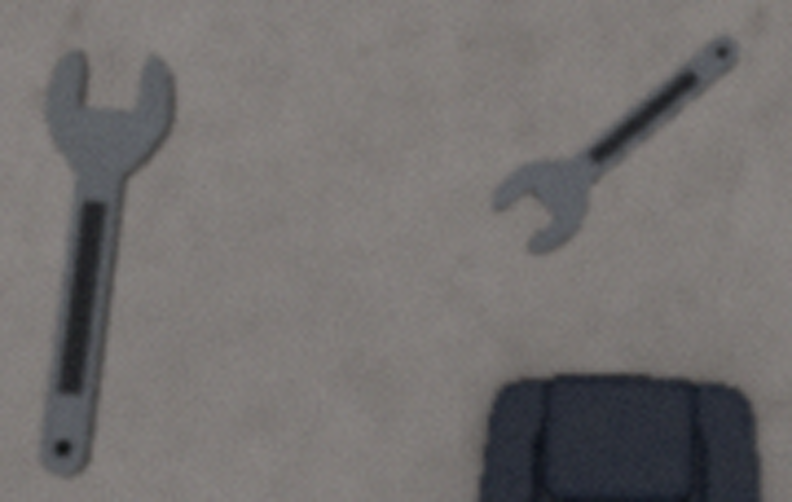

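Two spanner candidates: the large one at (183,207)–(173,295) measures 186 x 56 mm, and the small one at (276,237)–(325,200) measures 128 x 38 mm. The crop confirms it: the large one at the left, jaw up and handle down, fits the given size, so that is the one to take.

```bash
cat > go.py <<'E'
import sys
from scipy.spatial.transform import Rotation as Ro
from h import *
def go(x,y,z,yaw):
    s=state();R=Ro.from_euler('xyz',s['tcp_rot']).as_matrix()
    cy=np.arctan2(R[1,0],R[0,0])
    d=R.T@(np.array([x,y,z])-s['eef_pos'])/1000
    print('t',round(s['t'],2),'pos',s['eef_pos'].round(1),'rpy',s['tcp_rot'].round(4),'j6',s['joints'][5].round(2),'F',s['ft_force'].round(1),'M',s['moment'].round(3),'op',round(s['opening'],3),round(s['grip_force'],1))
    print('slide',d.round(4),'roll',round(cy-yaw,4))
if __name__=='__main__': go(*map(float,sys.argv[1:5]))
E
python3 go.py 542.8 171.5 120 -0.0536
```

```text
t 0.85 pos [ 242.7 -575.9  214.7] rpy [ 3.1415 -0.      0.3988] j6 -0.11 F [-0.4  0.3  0.3] M [-0.016  0.018  0.048] op 1.001 0.0
slide [ 0.5668 -0.5723  0.0946] roll 0.4524
```

Call:
step_arm --increments '[{"slide": [0.19, -0.19, 0], "roll": 0.4524}, {"slide": [0.19, -0.19, 0], "roll": 0.4524}, {"slide": [0.19, -0.19, 0], "roll": 0.4524}, {"slide": [0.19, -0.19, 0], "roll": 0.4524}, {"slide": [0.19, -0.19, 0], "roll": 0.4524}]'

```text
t: 1.48
eef_pos: [344.7, -324.5, 215.1]
tcp_rot: [3.141, -0.0, -0.051]
ft_force: [-0.2, -0.6, -0.1]
opening: 0.998
grip_force: 0.0
```

```bash
python3 go.py 542.8 171.5 120 -0.0536
```

```text
t 1.48 pos [ 344.7 -324.5  215.1] rpy [ 3.1414e+00 -3.0000e-04 -5.1000e-02] j6 0.73 F [-0.2 -0.6 -0.1] M [0.033 0.015 0.003] op 0.998 0.0
slide [ 0.1725 -0.5055  0.095 ] roll 0.0026
```

Call:
step_arm --increments '[{"slide": [0.1, -0.3, 0], "roll": 0.003}, {"slide": [0.1, -0.3, 0], "roll": 0.003}, {"slide": [0.1, -0.3, 0], "roll": 0.003}, {"slide": [0.1, -0.3, 0], "roll": 0.003}, {"slide": [0.1, -0.3, 0], "roll": 0.003}]'

```text
t: 2.1
eef_pos: [459.7, -35.0, 214.9]
tcp_rot: [3.141, -0.001, -0.057]
ft_force: [-0.3, -0.6, -0.1]
opening: 1.003
grip_force: 0.0
```

Call:
step_arm --increments '[{"slide": [0.073, -0.21, 0.095], "roll": 0}, {"slide": [0.073, -0.21, 0.095], "roll": 0}, {"slide": [0.073, -0.21, 0.095], "roll": 0}, {"slide": [0.073, -0.21, 0.095], "roll": 0}, {"slide": [0.073, -0.21, 0.095], "roll": 0}]'

```text
t: 2.72
eef_pos: [543.9, 171.2, 117.6]
tcp_rot: [3.141, 0.002, -0.054]
ft_force: [0.4, -0.9, -0.7]
opening: 0.999
grip_force: 0.0
```

```bash
python3 go.py 542.8 171.5 3 -0.0536; python3 - <<'E'
from h import *
c=shot('wrist');save(c,'w1.png');print(c['intrinsics'],c['camera_from_world'])
E
```

```text
t 2.73 pos [543.9 171.2 117.6] rpy [ 3.1411e+00  1.9000e-03 -5.3600e-02] j6 1.81 F [ 0.4 -0.9 -0.7] M [-0.016  0.047 -0.031] op 0.999 0.0
slide [-0.0009 -0.0003  0.1146] roll 0.0
[[371.64829954   0.         317.11433048]
 [  0.         371.64829954 238.60787348]
 [  0.           0.           1.        ]] [[-5.26372553e-02 -9.98613608e-01 -4.26880209e-04  1.99665989e+02]
 [ 9.67976042e-01 -5.09172556e-02 -2.45824765e-01 -5.14004888e+02]
 [ 2.45462220e-01 -1.33527507e-02  9.69314192e-01 -4.26959615e+02]
 [ 0.00000000e+00  0.00000000e+00  0.00000000e+00  1.00000000e+00]]
```

View pics/w1.png

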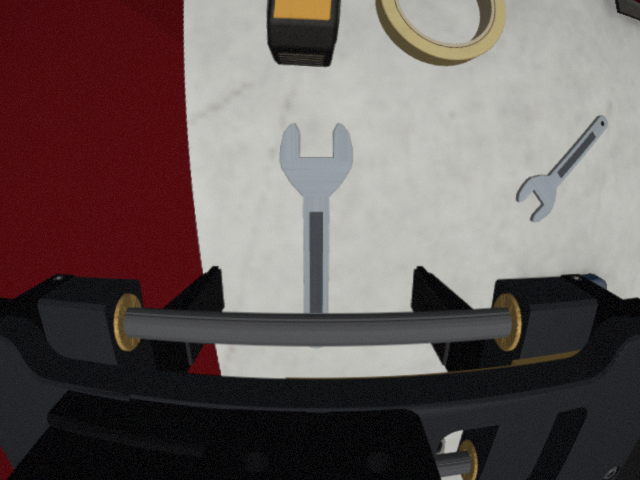

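The wrist view shows the large spanner centred between the fingers: jaw at (316,140), handle at column 316. It is well aligned, so I lower and grip.

Call:
step_arm --increments '[{"slide": [0, 0, 0.06]}, {"slide": [0, 0, 0.095]}, {"slide": [0, 0, 0.11]}, {"slide": [-0.001, 0, 0.115]}, {"slide": [-0.001, 0, 0.115]}]'

```text
invalid input at $.increments[0]: expected keys slide, roll
```

Call:
step_arm --increments '[{"slide": [0, 0, 0]}, {"slide": [0, 0, 0]}, {"slide": [0, 0, 0]}, {"slide": [0, 0, 0]}, {"slide": [0, 0, 0]}]' --fingers 0

```text
invalid input at $.increments[0]: expected keys slide, roll
```

Call:
step_arm --increments '[{"slide": [0, 0, 0.06], "roll": 0}, {"slide": [0, 0, 0.095], "roll": 0}, {"slide": [0, 0, 0.11], "roll": 0}, {"slide": [-0.001, 0, 0.115], "roll": 0}, {"slide": [-0.001, 0, 0.115], "roll": 0}]'

```text
t: 3.4
eef_pos: [542.9, 169.0, 5.6]
tcp_rot: [-3.141, -0.001, -0.057]
ft_force: [0.3, -0.2, 0.6]
opening: 0.997
grip_force: 0.0
```

Call:
step_arm --increments '[{"slide": [0, 0, 0], "roll": 0}, {"slide": [0, 0, 0], "roll": 0}, {"slide": [0, 0, 0], "roll": 0}, {"slide": [0, 0, 0], "roll": 0}, {"slide": [0, 0, 0], "roll": 0}]' --fingers 0

```text
t: 4.03
eef_pos: [542.3, 169.3, 4.6]
tcp_rot: [3.141, 0.0, -0.057]
ft_force: [-0.7, -0.1, 0.4]
opening: 0.529
grip_force: 0.0
```

Call:
step_arm --increments '[{"slide": [0, -0.002, 0.002], "roll": 0}, {"slide": [0, -0.002, 0.002], "roll": 0}, {"slide": [0, -0.002, 0.002], "roll": 0}, {"slide": [0, -0.002, 0.002], "roll": 0}, {"slide": [0, -0.002, 0.002], "roll": 0}]' --fingers 0

```text
t: 4.65
eef_pos: [542.4, 171.2, 2.5]
tcp_rot: [3.141, 0.0, -0.057]
ft_force: [0.5, 0.6, -2.2]
opening: 0.207
grip_force: 30.0
```

Call:
step_arm --increments '[{"slide": [0, 0, 0], "roll": 0}, {"slide": [0, 0, 0], "roll": 0}]' --fingers 0

```text
t: 4.9
eef_pos: [542.4, 171.2, 2.6]
tcp_rot: [3.141, 0.0, -0.057]
ft_force: [-0.4, 0.5, -1.1]
opening: 0.207
grip_force: 30.0
```

Call:
step_arm --increments '[{"slide": [0, 0, -0.06], "roll": 0}, {"slide": [0, 0, -0.11], "roll": 0}, {"slide": [0, 0, -0.13], "roll": 0}, {"slide": [0, 0, -0.13], "roll": 0}]'

```text
t: 5.4
eef_pos: [542.9, 171.3, 133.9]
tcp_rot: [-3.141, -0.003, -0.057]
ft_force: [-0.1, -0.4, -2.3]
opening: 0.207
grip_force: 30.0
```

```bash
python3 - <<'E'
from m import *
np.set_printoptions(precision=1,suppress=True)
c=shot('wrist');save(c,'w2.png')
c=shot('top')
# plate outline in top view by height 34
g=c['z_map'];vv,uu=np.mgrid[180:350:1,380:500:1]
P=np.array([at_depth(c,(u,v)) for u,v in zip(uu.ravel(),vv.ravel())])
k=(abs(P[:,2]-34)<5);Q=P[k][:,:2]
K=np.zeros((480,640),np.uint8);K[vv.ravel()[k],uu.ravel()[k]]=255
K=cv2.morphologyEx(K,cv2.MORPH_OPEN,np.ones((15,15)))
ys,xs=np.nonzero(K);W=np.array([at_z(c,(x,y),34)[:2] for x,y in zip(xs,ys)],np.float32)
r=cv2.minAreaRect(W);print('plate rect',r,np.median(P[k][:,2]))
for t in('rest_screw','upper_nut','lower_nut','upper_face'):
    for n,c in(('top',c),('side',shot('side'))):
        for m in mark_of(n,t)[:1]: print(t,n,at_z(c,m['uv'],{'rest_screw':42,'upper_nut':45.4,'lower_nut':34,'upper_face':45.4}[t]),round(m['confidence'],2))
E
python3 go.py 470 -310 125 -0.094
```

```text
plate rect ((512.3681640625, -326.93359375), (103.2361831665039, 189.70654296875), 84.64411163330078) 34.47050616234765
rest_screw top [ 432.7 -283.6   42. ] 0.65
rest_screw side [ 437.  -298.8   42. ] 0.7
upper_nut top [798.5 -21.8  45.4] 0.57
upper_nut side [ 571.7 -335.6   45.4] 0.52
lower_nut top [794.6 -23.5  34. ] 0.51
lower_nut side [ 569.2 -327.7   34. ] 0.59
t 6.1 pos [542.5 171.2 132.5] rpy [ 3.1415e+00  1.0000e-04 -5.6600e-02] j6 1.82 F [ 0.3  0.1 -1.6] M [ 0.039  0.007 -0.009] op 0.205 30.0
slide [-0.0451  0.4846  0.0076] roll 0.0374
```

Call:
step_arm --increments '[{"slide": [-0.005, 0.02, -0.05], "roll": 0}, {"slide": [-0.01, 0.07, -0.075], "roll": 0}, {"slide": [-0.02, 0.13, -0.075], "roll": 0}, {"slide": [-0.03, 0.19, -0.075], "roll": 0}, {"slide": [-0.035, 0.25, -0.075], "roll": 0}]'

```text
t: 6.72
eef_pos: [492.7, -78.0, 207.9]
tcp_rot: [3.141, -0.001, -0.056]
ft_force: [1.4, -0.7, -2.6]
opening: 0.209
grip_force: 30.0
```

Call:
step_arm --increments '[{"slide": [-0.005, 0.06, 0], "roll": 0.02}, {"slide": [-0.012, 0.12, 0], "roll": 0.037}, {"slide": [-0.02, 0.18, 0], "roll": 0.037}, {"slide": [-0.028, 0.235, 0.03], "roll": 0.037}, {"slide": [-0.028, 0.235, 0.08], "roll": 0.037}]'

```text
t: 7.35
eef_pos: [452.0, -313.5, 127.8]
tcp_rot: [3.139, -0.004, -0.098]
ft_force: [-0.1, 0.6, -3.1]
opening: 0.204
grip_force: 30.0
```

Call:
step_arm --increments '[{"slide": [0, 0, 0], "roll": 0}, {"slide": [0, 0, 0], "roll": 0}]'

```text
t: 7.6
eef_pos: [452.8, -309.4, 129.1]
tcp_rot: [3.141, -0.001, -0.093]
ft_force: [0.2, 0.0, -2.0]
opening: 0.209
grip_force: 30.0
```

```bash
python3 - <<'E'
from m import *
c=shot('wrist');save(c,'w3.png');np.savez('w3.npz',**c)
for t in('lower_nut','upper_nut','upper_face','spanner','rest_screw'):
    for m in mark_of('wrist',t)[:2]: print(t,np.round(m['uv'],1),round(m['confidence'],2))
E
python3 go.py 452 -310 125 -0.0935
```

```text
lower_nut [325.2  69. ] 0.82
upper_nut [323.1  70.6] 0.71
upper_face [324.2  72.9] 0.71
spanner [ 20.  158.2] 0.89
rest_screw [289.2 269.1] 0.89
t 7.9 pos [ 452.6 -309.3  128.7] rpy [ 3.1405e+00 -1.4000e-03 -9.2900e-02] j6 0.94 F [ 0.  -1.2 -2.4] M [-0.     0.046 -0.057] op 0.207 30.0
slide [-0.0005  0.0008  0.0037] roll 0.0006
```

View pics/w3.png

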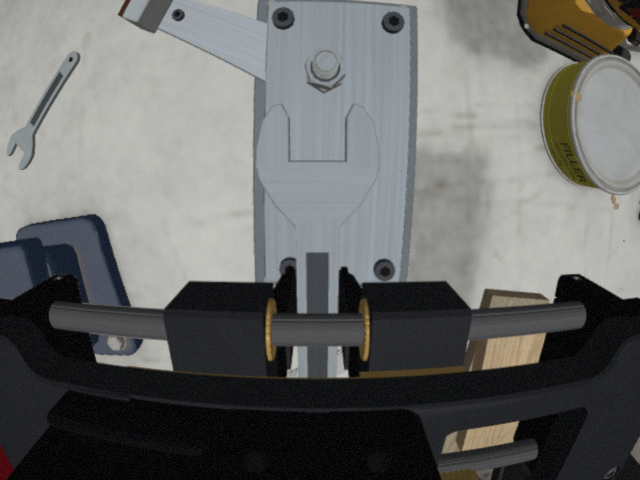

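The wrist view shows the held spanner straight on (jaw slot columns 289–346, throat row 160), the stud top at (324,62), the nut at (325,70), and the cap screws at (283,18), (392,21), (289,268) and (385,270).

```bash
cat > w.py <<'E'
from h import *
def fray(c,uv):
    K=c['intrinsics'];T=c['camera_from_world'];x=(uv[0]-K[0,2])/K[0,0];y=(uv[1]-K[1,2])/K[1,1];r=np.hypot(x,y)
    s=np.sin(r)/max(r,1e-9);d=np.array([x*s,-y*s,-np.cos(r)]);R=T[:3,:3];return -R.T@T[:3,3],R.T@d
def fz(c,uv,z):
    o,d=fray(c,uv);return (o+(z-o[2])/d[2]*d)[:2]
E
python3 - <<'E'
from w import *
c=dict(np.load('w3.npz'));g=cv2.cvtColor(c['color'],cv2.COLOR_RGB2GRAY).astype(float)
np.set_printoptions(precision=1,suppress=True)
W=[]
for u,v in((283,18),(392,21),(385,270)):
    w=g[v-16:v+17,u-16:u+17];yy,xx=np.mgrid[v-16:v+17,u-16:u+17];
    m=((w<90)&(np.hypot(xx-u,yy-v)<15)).astype(float)
    p=((m*xx).sum()/m.sum(),(m*yy).sum()/m.sum());W.append(fz(c,p,42));print(np.array(p),m.sum(),W[-1])
W.append(fz(c,(289,268.5),42));print('rest',W[-1])
W.append(fz(c,(324.5,61),78));print('stud top',W[-1])
L=np.array([[45,22.5],[45,-42.5],[-141,-42.5],[-141,22.5],[0,0]]);W=np.array(W)
a=W-W.mean(0);b=L-L.mean(0);th=np.arctan2((b[:,0]*a[:,1]-b[:,1]*a[:,0]).sum(),(a*b).sum())
R=np.array([[np.cos(th),-np.sin(th)],[np.sin(th),np.cos(th)]]);t=W.mean(0)-R@L.mean(0)
print('base',t,th,(W-(L@R.T+t)))
for p in((275,104),(361,104),(289,160),(346,160),(289,125),(346,125)): print(p,fz(c,p,135))
big=cv2.resize(c['color'][0:300,240:440],None,fx=2.7,fy=2,interpolation=cv2.INTER_CUBIC)
big=cv2.resize(c['color'][0:190,230:420],None,fx=3.15,fy=3.15,interpolation=cv2.INTER_CUBIC)
cv2.imwrite('pics/w3c.png',big[:600,:,::-1])
E
```

```text
[282.8  18.2] 381.0 [ 616.6 -300.5]
[392.3  22.3] 381.0 [ 608.  -376.7]
[383.8 270.7] 400.0 [ 428.  -356.6]
rest [ 436.3 -287.2]
stud top [ 572.9 -324.8]
base [ 571.3 -324.8] -0.09545031893826239 [[-1.7  6.3]
 [-4.1 -5.3]
 [ 1.1 -2.9]
 [ 3.2  1.8]
 [ 1.5  0.1]]
(275, 104) [ 542.2 -299.1]
(361, 104) [ 538.8 -336.5]
(289, 160) [ 516.7 -302.8]
(346, 160) [ 514.4 -327.8]
(289, 125) [ 532.2 -304.3]
(346, 125) [ 529.9 -329.1]
```

View pics/w3c.png

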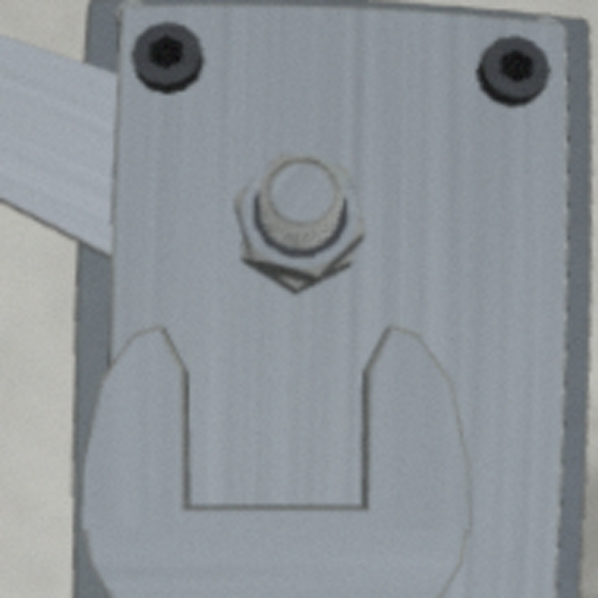

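Call:
step_arm --increments '[{"slide": [0.01, 0.0052, 0], "roll": 0}, {"slide": [0.01, 0.0052, 0.04], "roll": 0}, {"slide": [0.01, 0.0052, 0.075], "roll": 0}, {"slide": [0.01, 0.0052, 0.075], "roll": 0}, {"slide": [0.01, 0.0052, 0.075], "roll": 0}]'

```text
t: 8.52
eef_pos: [462.4, -316.1, 53.7]
tcp_rot: [3.141, -0.001, -0.094]
ft_force: [-0.3, 1.0, -2.6]
opening: 0.205
grip_force: 30.0
```

```bash
python3 - <<'E'
from w import *
c=shot('wrist');np.savez('w4.npz',**c)
big=cv2.resize(c['color'][0:190,230:420],None,fx=3.15,fy=3.15,interpolation=cv2.INTER_CUBIC)
cv2.imwrite('pics/w4c.png',big[:600,:,::-1])
E
python3 go.py 452 -310 37.2 -0.0935
```

```text
t 8.57 pos [ 462.4 -316.1   54. ] rpy [ 3.1403e+00 -1.7000e-03 -9.3500e-02] j6 0.95 F [ 0.1 -0.2 -2.1] M [-0.034  0.076  0.017] op 0.208 30.0
slide [-0.0109 -0.0052  0.0168] roll -0.0
```

View pics/w4c.png

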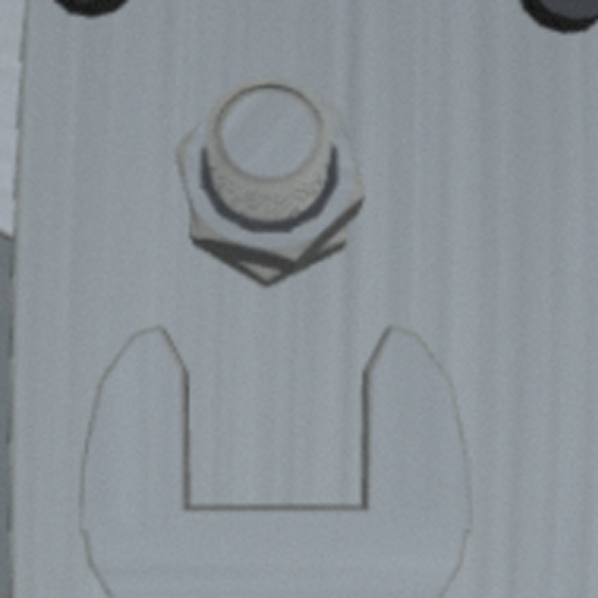

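The jaw slot centre is at crop column 277 and the stud and nut centre at 268, with the nut corner at (267,285). That puts the nut slightly left of the slot axis.

```bash
python3 - <<'E'
from w import *
c=dict(np.load('w4.npz'));f=lambda x,y:(230+x/3.15-.34,y/3.15-.34)
tcp=np.array([462.4,-316.1]);th=-.0935;R=np.array([[np.cos(th),-np.sin(th)],[np.sin(th),np.cos(th)]])
for n,p,z in(('stud',(269,134),78),('nutcorner',(267,285),34),('upcorner L',(177,150),60),('upcorner R',(363,200),60.5),('upcornerfront',(296,268),45.5),('tipL',(162,327),60.5),('tipR',(391,327),60.5),('thL',(187,508),60.5),('thR',(366,508),60.5)):
    print(n,((fz(c,f(*p),z)-tcp)@R).round(1))
E
```

```text
stud [110.9   0.9]
nutcorner [97.9  1.5]
upcorner L [113.9  13.8]
upcorner R [106.3 -12. ]
upcornerfront [98.8 -3. ]
tipL [88.  15.8]
tipR [ 88.1 -15.8]
thL [62.6 12.4]
thR [ 62.6 -12.5]
```

Call:
step_arm --increments '[{"slide": [0, -0.001, 0.01], "roll": 0}, {"slide": [0, -0.001, 0.0165], "roll": 0}, {"slide": [0, -0.001, 0.0165], "roll": 0}, {"slide": [0.007, -0.001, 0.0165], "roll": 0}, {"slide": [0.013, -0.001, 0.0165], "roll": 0}]'

```text
t: 9.2
eef_pos: [475.2, -315.9, 36.1]
tcp_rot: [3.141, -0.0, -0.094]
ft_force: [-0.1, -0.3, -2.2]
opening: 0.206
grip_force: 30.0
```

Call:
step_arm --increments '[{"slide": [0.003, 0, 0], "roll": 0}, {"slide": [0.006, 0, 0], "roll": 0}, {"slide": [0.009, 0, 0], "roll": 0}, {"slide": [0.012, 0, 0], "roll": 0}, {"slide": [0.012, 0, 0], "roll": 0}]'

```text
t: 9.82
eef_pos: [486.8, -316.9, 36.1]
tcp_rot: [3.141, -0.0, -0.093]
ft_force: [-0.3, 1.0, -1.9]
opening: 0.204
grip_force: 30.0
```

```bash
python3 go.py 496.5 -318.2 37.2 -0.0935
```

```text
t 9.82 pos [ 486.8 -316.9   36.1] rpy [ 3.1414e+00 -1.0000e-04 -9.3500e-02] j6 0.97 F [-0.3  1.  -1.9] M [0.028 0.023 0.028] op 0.204 30.0
slide [ 0.0098  0.0004 -0.0011] roll 0.0
```

Call:
step_arm --increments '[{"slide": [0.003, 0, 0], "roll": 0}, {"slide": [0.005, 0, 0], "roll": 0}, {"slide": [0.007, 0, 0], "roll": 0}, {"slide": [0.009, 0, 0], "roll": 0}, {"slide": [0.009, 0, 0], "roll": 0}]'

```text
t: 10.45
eef_pos: [495.7, -317.8, 36.1]
tcp_rot: [3.141, -0.0, -0.094]
ft_force: [-0.3, 0.1, -2.3]
opening: 0.206
grip_force: 30.0
```

```bash
python3 - <<'E'
from w import *
c=shot('wrist');np.savez('w5.npz',**c)
big=cv2.resize(c['color'][0:190,230:420],None,fx=3.15,fy=3.15,interpolation=cv2.INTER_CUBIC)
cv2.imwrite('pics/w5c.png',big[:600,:,::-1])
E
python3 go.py 496.5 -318.2 36 -0.0935
```

```text
t 10.5 pos [ 495.6 -317.8   36.1] rpy [ 3.1414e+00 -1.0000e-04 -9.3600e-02] j6 0.98 F [ 0.6 -0.9 -2.4] M [-0.062  0.021 -0.022] op 0.21 30.0
slide [0.0009 0.0003 0.0001] roll -0.0001
```

View pics/w5c.png

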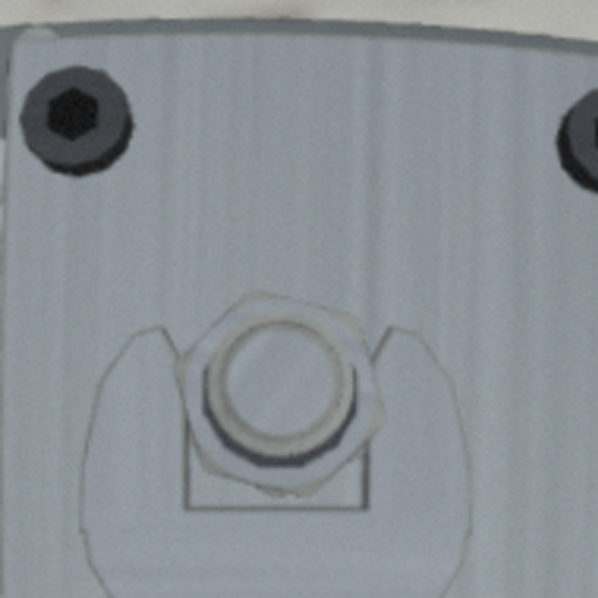

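```bash
python3 - <<'E'
from w import *
c=dict(np.load('w5.npz'));f=lambda x,y:(230+x/3.15-.34,y/3.15-.34)
tcp=np.array([495.6,-317.8]);th=-.0935;R=np.array([[np.cos(th),-np.sin(th)],[np.sin(th),np.cos(th)]])
q=lambda p,z:(fz(c,f(*p),z)-tcp)@R
s=q((281,380),78);print('stud',s)
for p in((187,508),(366,508),(162,327),(391,327)):print(q(p,43))
C=[q(p,60.5) for p in((255,292),(383,418),(295,495),(205,470),(178,360))]
C=np.array(C);print(C,'fit ctr')
from scipy.optimize import least_squares
F=lambda v:(np.concatenate([[min(((v[0]+13.86*np.cos(v[2]+k*np.pi/3)-x)**2+(v[1]+13.86*np.sin(v[2]+k*np.pi/3)-y)**2 for k in range(6))**.5] for x,y in C]))
for a in(.1,.5,.9):
    r=least_squares(F,[*s,a]);print(r.x,r.cost)
E
```

```text
File "<stdin>", line 10
    F=lambda v:(np.concatenate([[min(((v[0]+13.86*np.cos(v[2]+k*np.pi/3)-x)**2+(v[1]+13.86*np.sin(v[2]+k*np.pi/3)-y)**2 for k in range(6))**.5] for x,y in C]))
                                                                                                                                              ^
SyntaxError: closing parenthesis ']' does not match opening parenthesis '('
```

```bash
python3 - <<'E'
from w import *
from scipy.optimize import least_squares
c=dict(np.load('w5.npz'));f=lambda x,y:(230+x/3.15-.34,y/3.15-.34)
tcp=np.array([495.6,-317.8]);th=-.0935;R=np.array([[np.cos(th),-np.sin(th)],[np.sin(th),np.cos(th)]])
q=lambda p,z:(fz(c,f(*p),z)-tcp)@R
s=q((281,380),78);print('stud',s)
for p in((187,508),(366,508),(162,327),(391,327)):print(q(p,43))
C=np.array([q(p,60.5) for p in((255,292),(383,418),(295,495),(205,470),(178,360))]);print(C)
def F(v):
    a=v[2]+np.arange(6)*np.pi/3;H=np.c_[v[0]+13.86*np.cos(a),v[1]+13.86*np.sin(a)]
    return np.linalg.norm(C[:,None]-H[None],axis=2).min(1)
for a in(.1,.5,.9):
    r=least_squares(F,[*s,a]);print(r.x,r.cost)
E
```

```text
stud [78.03693619 -0.49682871]
[62.73928367 12.39477888]
[ 62.76534522 -12.45367339]
[88.19342611 15.77168842]
[ 88.22569765 -15.78249537]
[[ 90.39908846   2.63609389]
 [ 74.67919534 -13.14323983]
 [ 64.96472283  -2.3113445 ]
 [ 68.10777844   8.80576394]
 [ 81.90745672  12.10345378]]
[77.91664833 -0.39540887  0.23400196] 2.626901417180484
[77.91657091 -0.39600066  0.23400498] 2.6269014650527875
[77.91651611 -0.39555786  1.2812017 ] 2.6269012189923764
```

The spanner jaw is on the nut (1 mm off home) with no contact force. I nudge it 0.8 mm and release.

Call:
step_arm --increments '[{"slide": [0.0008, 0, 0], "roll": 0}, {"slide": [0.0008, 0, 0], "roll": 0}]'

```text
t: 10.75
eef_pos: [496.3, -317.8, 36.1]
tcp_rot: [3.142, -0.0, -0.094]
ft_force: [0.3, -0.3, -1.6]
opening: 0.206
grip_force: 30.0
```

Call:
step_arm --increments '[{"slide": [0, 0, 0], "roll": 0}, {"slide": [0, 0, 0], "roll": 0}, {"slide": [0, 0, 0], "roll": 0}, {"slide": [0, 0, 0], "roll": 0}, {"slide": [0, 0, 0], "roll": 0}]' --fingers 0.55

```text
t: 11.38
eef_pos: [496.4, -317.8, 36.2]
tcp_rot: [3.141, -0.0, -0.094]
ft_force: [0.0, 0.1, 0.6]
opening: 0.547
grip_force: 0.0
```

Call:
step_arm --increments '[{"slide": [0, 0, -0.02], "roll": 0}, {"slide": [0, 0, -0.06], "roll": 0}, {"slide": [0, 0, -0.08], "roll": 0}, {"slide": [0, 0, -0.08], "roll": 0}]'

```text
t: 11.88
eef_pos: [496.8, -318.2, 117.4]
tcp_rot: [3.14, -0.002, -0.094]
ft_force: [-0.6, -0.6, -0.3]
opening: 0.552
grip_force: 0.0
```

```bash
python3 - <<'E'
from w import *
c=shot('wrist');np.savez('w6.npz',**c)
big=cv2.resize(c['color'][0:300,180:480],None,fx=2,fy=2,interpolation=cv2.INTER_CUBIC)
cv2.imwrite('pics/w6c.png',big[:600,:,::-1])
E
python3 go.py 573.2 -325.5 110 0.1405
```

```text
t 11.93 pos [ 496.3 -317.8  116.2] rpy [ 3.1411e+00 -6.0000e-04 -9.3600e-02] j6 0.98 F [-0.5 -0.   0.3] M [ 0.06   0.075 -0.001] op 0.547 0.0
slide [0.0772 0.0005 0.0062] roll -0.2341
```

View pics/w6c.png

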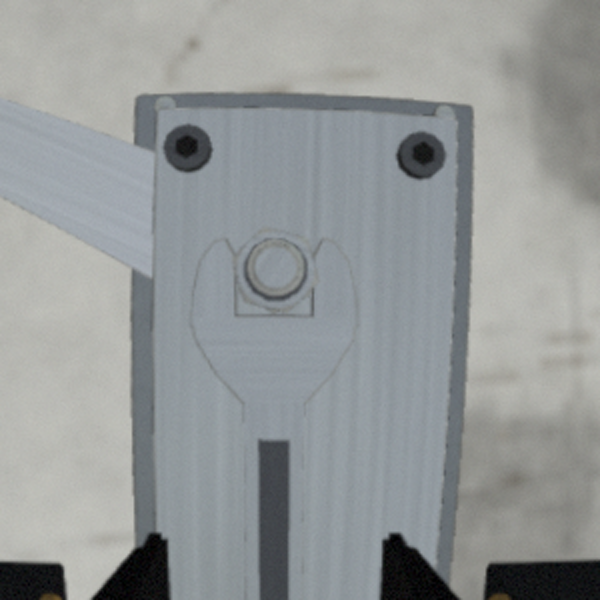

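The spanner lies on the plate with its jaw round the nut (stud at (277,266) in the crop, throat row 315), and the fingers are clear of it.

```bash
python3 - <<'E'
from w import *
c=dict(np.load('w6.npz'));f=lambda x,y:(180+x/2-.25,y/2-.25)
tcp=np.array([496.3,-317.8]);th=-.0936;R=np.array([[np.cos(th),-np.sin(th)],[np.sin(th),np.cos(th)]])
for p,z in (((277,266),78),((235,317),43),((313,316),43)):print(fz(c,f(*p),z),(fz(c,f(*p),z)-tcp)@R)
E
python3 go.py 573.2 -325.3 116 2.235
```

```text
[ 573.26781253 -325.88010293] [77.38609644 -0.85106144]
[ 559.27027997 -310.91967723] [62.05158297 12.73562141]
[ 557.23549399 -336.34710722] [ 62.4022376  -12.77068351]
t 11.93 pos [ 496.3 -317.8  116.2] rpy [ 3.1411e+00 -6.0000e-04 -9.3600e-02] j6 0.98 F [-0.5 -0.   0.3] M [ 0.06   0.075 -0.001] op 0.547 0.0
slide [0.0772 0.0003 0.0002] roll -2.3286
```

Call:
step_arm --increments '[{"slide": [0.03, 0.0003, 0], "roll": -0.18}, {"slide": [0.06, 0.0004, 0], "roll": -0.36}, {"slide": [0.077, 0.0005, 0], "roll": -0.54}, {"slide": [0.077, 0.0005, 0], "roll": -0.72}, {"slide": [0.077, 0.0005, 0], "roll": -0.9}]'

```text
t: 12.55
eef_pos: [572.6, -325.0, 114.1]
tcp_rot: [-3.139, 0.0, 0.813]
ft_force: [0.7, -0.6, 0.3]
opening: 0.547
grip_force: 0.0
```

Call:
step_arm --increments '[{"slide": [0, 0, 0], "roll": -0.18}, {"slide": [0, 0, 0], "roll": -0.36}, {"slide": [0, 0, 0], "roll": -0.54}, {"slide": [0, 0, 0], "roll": -0.72}, {"slide": [0, 0, 0], "roll": -0.9}]'

```text
t: 13.18
eef_pos: [572.5, -325.2, 114.3]
tcp_rot: [-3.14, -0.002, 1.712]
ft_force: [-0.6, -0.2, -0.1]
opening: 0.548
grip_force: 0.0
```

Call:
step_arm --increments '[{"slide": [0, 0, 0], "roll": -0.18}, {"slide": [0, 0, 0], "roll": -0.36}, {"slide": [0, 0, 0], "roll": -0.5286}, {"slide": [0, 0, 0], "roll": -0.5286}]'

```text
t: 13.68
eef_pos: [572.5, -325.2, 114.6]
tcp_rot: [-3.141, -0.002, 2.234]
ft_force: [0.1, -0.2, -0.1]
opening: 0.548
grip_force: 0.0
```

```bash
python3 go.py 573.2 -325.6 48.5 2.235
```

```text
t 13.68 pos [ 572.5 -325.2  114.6] rpy [-3.1409e+00 -1.9000e-03  2.2338e+00] j6 -1.28 F [ 0.1 -0.2 -0.1] M [ 0.022 -0.142  0.025] op 0.548 0.0
slide [-0.0008  0.0003  0.0661] roll -0.0012
```

Call:
step_arm --increments '[{"slide": [-0.0008, 0.0004, 0.03], "roll": 0}, {"slide": [-0.0008, 0.0004, 0.055], "roll": 0}, {"slide": [-0.0008, 0.0004, 0.0665], "roll": 0}, {"slide": [-0.0008, 0.0004, 0.067], "roll": 0}, {"slide": [-0.0008, 0.0004, 0.067], "roll": 0}]'

```text
t: 14.3
eef_pos: [574.1, -326.1, 49.9]
tcp_rot: [3.141, 0.001, 2.234]
ft_force: [-0.4, 0.8, 0.1]
opening: 0.546
grip_force: 0.0
```

Call:
step_arm --increments '[{"slide": [0, 0, 0], "roll": 0}, {"slide": [0, 0, 0], "roll": 0}, {"slide": [0, 0, 0], "roll": 0}, {"slide": [0, 0, 0], "roll": 0}, {"slide": [0, 0, 0], "roll": 0}]' --fingers 0

```text
t: 14.92
eef_pos: [573.4, -326.2, 49.4]
tcp_rot: [-3.141, 0.0, 2.235]
ft_force: [-5.4, -2.5, 4.4]
opening: 0.25
grip_force: 30.0
```

```bash
python3 go.py 573.2 -325.6 47.5 2.235
```

```text
t 14.93 pos [ 573.4 -326.2   49.4] rpy [-3.141  0.     2.235] j6 -1.28 F [-5.4 -2.5  4.4] M [-0.466  0.739  0.1  ] op 0.25 30.0
slide [0.0006 0.0002 0.0019] roll -0.0
```

```bash
cat > tq.py <<'E'
import sys
from h import *
from scipy.spatial.transform import Rotation as Ro
n=int(sys.argv[1]) if len(sys.argv)>1 else 6
A=[]
for i in range(n):
    imaging.read_camera('wrist');s=state();A.append([*s['ft_force'],*s['moment'],s['tau'][5]])
A=np.array(A);R=Ro.from_euler('xyz',s['tcp_rot']).as_matrix()
print('t',round(s['t'],2),'pos',s['eef_pos'].round(1),'yaw',s['tcp_rot'][2].round(4),'j6',s['joints'][5].round(4),'op',round(s['opening'],3))
print('F',A[:,:3].mean(0).round(2),'Ftool',(R.T@A[:,:3].mean(0)).round(2),'M',A[:,3:6].mean(0).round(3),'sdMz',A[:,5].std().round(3),'tau6',A[:,6].mean().round(3),A[:,6].std().round(3))
E
python3 tq.py
```

```text
t 15.22 pos [ 573.4 -326.2   49.4] yaw 2.235 j6 -1.2807 op 0.251
F [-4.73 -2.39  3.95] Ftool [ 1.03 -5.2  -3.95] M [-0.436  0.741  0.029] sdMz 0.029 tau6 0.03 0.0
```

Call:
step_arm --increments '[{"slide": [0, -0.0005, 0.0005], "roll": 0.06}, {"slide": [0, -0.0005, 0.0005], "roll": 0.14}, {"slide": [0, -0.0005, 0.0005], "roll": 0.22}, {"slide": [0, -0.0005, 0.0005], "roll": 0.3}, {"slide": [0, -0.0005, 0.0005], "roll": 0.35}]'

```text
t: 15.85
eef_pos: [573.1, -326.4, 49.3]
tcp_rot: [-3.141, 0.0, 1.883]
ft_force: [-5.2, -1.8, 7.6]
opening: 0.251
grip_force: 30.0
```

```bash
python3 tq.py
```

```text
t 16.15 pos [ 573.1 -326.4   49.3] yaw 1.8848 j6 -0.9313 op 0.249
F [-5.61 -0.81  7.98] Ftool [ 0.96 -5.59 -7.98] M [-0.226  0.902 -0.02 ] sdMz 0.036 tau6 0.059 0.233
```

Call:
step_arm --increments '[{"slide": [0, -0.0003, 0], "roll": 0.05}, {"slide": [0, -0.0003, 0], "roll": 0.13}, {"slide": [0, -0.0003, 0], "roll": 0.21}, {"slide": [0, -0.0003, 0], "roll": 0.28}, {"slide": [0, -0.0003, 0], "roll": 0.3}]'

```text
t: 16.77
eef_pos: [572.8, -326.5, 49.3]
tcp_rot: [-3.141, 0.0, 1.584]
ft_force: [-5.8, -0.9, 8.0]
opening: 0.249
grip_force: 30.0
```

```bash
python3 tq.py
```

```text
t 17.07 pos [ 572.8 -326.5   49.3] yaw 1.585 j6 -0.6318 op 0.248
F [-5.69 -1.17  7.58] Ftool [-1.09 -5.71 -7.58] M [-0.211  0.927  0.009] sdMz 0.026 tau6 0.069 0.086
```

Call:
step_arm --increments '[{"slide": [0, 0, 0], "roll": 0.04}, {"slide": [0, 0, 0], "roll": 0.08}, {"slide": [0, 0, 0], "roll": 0.12}, {"slide": [0, 0, 0], "roll": 0.16}, {"slide": [0, 0, 0], "roll": 0.2}]'

```text
t: 17.7
eef_pos: [572.7, -326.5, 49.3]
tcp_rot: [-3.141, 0.0, 1.384]
ft_force: [-7.6, -1.3, 9.1]
opening: 0.253
grip_force: 30.0
```

```bash
python3 tq.py
```

```text
t 18.0 pos [ 572.6 -326.5   49.3] yaw 1.3849 j6 -0.4317 op 0.247
F [-6.28 -1.27  8.4 ] Ftool [-2.41 -5.94 -8.4 ] M [-0.236  1.114 -0.009] sdMz 0.024 tau6 0.052 0.193
```

Call:
step_arm --increments '[{"slide": [0, 0, 0], "roll": 0.04}, {"slide": [0, 0, 0], "roll": 0.08}, {"slide": [0, 0, 0], "roll": 0.12}, {"slide": [0, 0, 0], "roll": 0.16}, {"slide": [0, 0, 0], "roll": 0.2}]'

```text
t: 18.62
eef_pos: [572.5, -326.4, 49.3]
tcp_rot: [-3.141, 0.0, 1.184]
ft_force: [-7.5, -0.5, 8.5]
opening: 0.251
grip_force: 30.0
```

```bash
sed -i '3i s0=state();print("now Mz",s0["moment"][2].round(3),"tau6",s0["tau"][5].round(3))' tq.py; python3 tq.py
```

```text
now Mz 0.072 tau6 -0.471
t 18.93 pos [ 572.5 -326.4   49.3] yaw 1.185 j6 -0.2317 op 0.245
F [-7.54 -0.82  9.18] Ftool [-3.6  -6.69 -9.18] M [-0.222  1.292 -0.025] sdMz 0.021 tau6 0.052 0.193
```

Call:
step_arm --increments '[{"slide": [0, 0, 0], "roll": 0.04}, {"slide": [0, 0, 0], "roll": 0.08}, {"slide": [0, 0, 0], "roll": 0.12}, {"slide": [0, 0, 0], "roll": 0.16}, {"slide": [0, 0, 0], "roll": 0.2}]'

```text
t: 19.55
eef_pos: [572.4, -326.3, 49.3]
tcp_rot: [-3.14, 0.001, 0.984]
ft_force: [-8.1, -0.3, 10.1]
opening: 0.246
grip_force: 30.0
```

```bash
python3 tq.py
```

```text
now Mz 0.07 tau6 -0.471
t 19.85 pos [ 572.3 -326.3   49.3] yaw 0.985 j6 -0.0317 op 0.248
F [-8.11 -0.91  9.29] Ftool [-5.25 -6.27 -9.28] M [-0.153  1.472  0.006] sdMz 0.035 tau6 0.052 0.193
```

Call:
step_arm --increments '[{"slide": [-0.0004, -0.0006, -0.0005], "roll": 0.03}, {"slide": [-0.0004, -0.0006, -0.0005], "roll": 0.06}, {"slide": [-0.0004, -0.0006, -0.0005], "roll": 0.09}, {"slide": [-0.0004, -0.0006, -0.0005], "roll": 0.12}, {"slide": [-0.0004, -0.0006, -0.0005], "roll": 0.15}]'

```text
t: 20.48
eef_pos: [572.1, -326.2, 49.3]
tcp_rot: [-3.141, 0.0, 0.834]
ft_force: [-5.1, -1.0, 5.9]
opening: 0.247
grip_force: 30.0
```

```bash
python3 tq.py 3
```

```text
now Mz 0.091 tau6 -0.305
t 20.62 pos [ 572.2 -326.3   49.4] yaw 0.8342 j6 0.1185 op 0.25
F [-5.22 -0.83  6.25] Ftool [-4.13 -3.31 -6.25] M [-0.168  0.882  0.055] sdMz 0.011 tau6 0.121 0.197
```

Call:
step_arm --increments '[{"slide": [0, 0, 0], "roll": 0.03}, {"slide": [0, 0, 0], "roll": 0.06}, {"slide": [0, 0, 0], "roll": 0.09}, {"slide": [0, 0, 0], "roll": 0.12}, {"slide": [0, 0, 0], "roll": 0.15}]'

```text
t: 21.25
eef_pos: [572.0, -326.2, 49.3]
tcp_rot: [-3.141, 0.001, 0.684]
ft_force: [-5.8, -0.8, 5.9]
opening: 0.252
grip_force: 30.0
```

```bash
python3 tq.py 3
```

```text
now Mz 0.205 tau6 -0.146
t 21.4 pos [ 572.  -326.2   49.3] yaw 0.6846 j6 0.2683 op 0.249
F [-4.64 -0.44  6.92] Ftool [-3.87 -2.6  -6.91] M [-0.074  1.011  0.216] sdMz 0.024 tau6 0.289 0.198
```

```bash
sed -i 's/^print(.t.,/print("tau6 seq",A[:,6].round(3),"Mz seq",A[:,5].round(3));&/' tq.py; python3 tq.py 4
```

```text
now Mz 0.235 tau6 0.31
tau6 seq [0.226 0.204 0.199 0.198] Mz seq [0.215 0.174 0.162 0.178]
t 21.6 pos [ 572.  -326.2   49.3] yaw 0.6848 j6 0.268 op 0.249
F [-5.94 -0.11  6.11] Ftool [-4.68 -3.67 -6.1 ] M [-0.092  1.02   0.182] sdMz 0.02 tau6 0.207 0.011
```

Call:
step_arm --increments '[{"slide": [0, 0, 0], "roll": 0.02}, {"slide": [0, 0, 0], "roll": 0.04}, {"slide": [0, 0, 0], "roll": 0.06}, {"slide": [0, 0, 0], "roll": 0.08}, {"slide": [0, 0, 0], "roll": 0.1}]'

```text
t: 22.22
eef_pos: [572.0, -326.1, 49.3]
tcp_rot: [-3.141, 0.001, 0.584]
ft_force: [-5.6, -0.4, 7.1]
opening: 0.25
grip_force: 30.0
```

```bash
python3 tq.py 5
```

```text
now Mz 0.305 tau6 0.004
tau6 seq [0.127 0.45  0.31  0.254 0.239] Mz seq [0.264 0.242 0.212 0.185 0.274]
t 22.48 pos [ 572.  -326.1   49.3] yaw 0.5849 j6 0.368 op 0.249
F [-6.04 -0.07  6.7 ] Ftool [-5.08 -3.28 -6.69] M [-0.016  1.081  0.235] sdMz 0.033 tau6 0.276 0.105
```

Call:
step_arm --increments '[{"slide": [0, 0, 0], "roll": 0.02}, {"slide": [0, 0, 0], "roll": 0.04}, {"slide": [0, 0, 0], "roll": 0.06}, {"slide": [0, 0, 0], "roll": 0.08}, {"slide": [0, 0, 0], "roll": 0.1}]'

```text
t: 23.1
eef_pos: [571.9, -326.1, 49.3]
tcp_rot: [-3.141, 0.001, 0.484]
ft_force: [-6.1, 0.5, 6.3]
opening: 0.249
grip_force: 30.0
```

```bash
python3 tq.py 6
```

```text
now Mz 0.258 tau6 0.025
tau6 seq [0.148 0.471 0.331 0.275 0.261 0.257] Mz seq [0.278 0.271 0.258 0.291 0.26  0.316]
t 23.4 pos [ 571.9 -326.    49.3] yaw 0.4849 j6 0.468 op 0.249
F [-6.07  0.55  7.1 ] Ftool [-5.12 -3.32 -7.09] M [0.034 1.133 0.279] sdMz 0.02 tau6 0.29 0.097
```

Call:
step_arm --increments '[{"slide": [0, 0, 0], "roll": 0.02}, {"slide": [0, 0, 0], "roll": 0.04}, {"slide": [0, 0, 0], "roll": 0.06}, {"slide": [0, 0, 0], "roll": 0.08}, {"slide": [0, 0, 0], "roll": 0.1}]'

```text
t: 24.02
eef_pos: [571.9, -326.0, 49.4]
tcp_rot: [-3.141, 0.001, 0.384]
ft_force: [-5.9, 1.4, 7.9]
opening: 0.249
grip_force: 30.0
```

```bash
python3 tq.py 6
```

```text
now Mz 0.325 tau6 0.044
tau6 seq [0.167 0.491 0.351 0.295 0.281 0.277] Mz seq [0.266 0.25  0.297 0.261 0.263 0.238]
t 24.32 pos [ 571.9 -326.    49.3] yaw 0.385 j6 0.568 op 0.252
F [-6.18  0.58  7.4 ] Ftool [-5.52 -2.87 -7.39] M [0.119 1.166 0.263] sdMz 0.018 tau6 0.31 0.097
```

Call:
step_arm --increments '[{"slide": [0, 0, 0], "roll": 0.03}, {"slide": [0, 0, 0], "roll": 0.06}, {"slide": [0, 0, 0], "roll": 0.09}, {"slide": [0, 0, 0], "roll": 0.13}, {"slide": [0, 0, 0], "roll": 0.16}]'

```text
t: 24.95
eef_pos: [571.8, -325.8, 49.3]
tcp_rot: [-3.141, 0.001, 0.224]
ft_force: [-6.1, 1.6, 8.1]
opening: 0.245
grip_force: 30.0
```

```bash
python3 tq.py 10
```

```text
now Mz 0.354 tau6 0.009
tau6 seq [0.148 0.618 0.405 0.321 0.299 0.294 0.293 0.293 0.293 0.293] Mz seq [0.36  0.335 0.284 0.255 0.263 0.311 0.273 0.26  0.266 0.281]
t 25.45 pos [ 571.8 -325.8   49.4] yaw 0.225 j6 0.7279 op 0.249
F [-6.73  1.63  7.47] Ftool [-6.2  -3.1  -7.46] M [0.253 1.222 0.289] sdMz 0.033 tau6 0.326 0.114
```

Past the jump the torque has climbed at exactly 0.22 N m per rad. The nut is about 0.46–0.6 rad past tight, so I release.

Call:
step_arm --increments '[{"slide": [0, 0, 0], "roll": 0}, {"slide": [0, 0, 0], "roll": 0}, {"slide": [0, 0, 0], "roll": 0}, {"slide": [0, 0, 0], "roll": 0}, {"slide": [0, 0, 0], "roll": 0}]' --fingers 0.55

```text
t: 26.08
eef_pos: [572.4, -326.3, 49.1]
tcp_rot: [3.141, -0.0, 0.225]
ft_force: [0.1, -0.0, 0.7]
opening: 0.551
grip_force: 0.0
```

Call:
step_arm --increments '[{"slide": [0, 0, -0.02], "roll": 0}, {"slide": [0, 0, -0.06], "roll": 0}, {"slide": [-0.04, 0, -0.1], "roll": 0}, {"slide": [-0.077, 0, -0.1], "roll": 0}, {"slide": [-0.077, 0, -0.1], "roll": 0}]'

```text
t: 26.7
eef_pos: [495.9, -344.1, 151.3]
tcp_rot: [3.14, -0.001, 0.223]
ft_force: [-0.0, 0.5, 0.2]
opening: 0.551
grip_force: 0.0
```

```bash
python3 - <<'E'
from w import *
c=shot('wrist');np.savez('w7.npz',**c);print(c['camera_from_world'].shape)
big=cv2.resize(c['color'][0:300,180:480],None,fx=2,fy=2,interpolation=cv2.INTER_CUBIC)
cv2.imwrite('pics/w7c.png',big[:600,:,::-1])
E
python3 go.py 573 -325 150 0.2
```

```text
(4, 4)
t 26.75 pos [ 497.1 -344.   150.8] rpy [ 3.140e+00 -1.200e-03  2.236e-01] j6 0.63 F [-0.3 -0.1 -0.6] M [0.03  0.018 0.006] op 0.552 0.0
slide [ 0.0782 -0.0017  0.0009] roll 0.0236
```

View pics/w7c.png

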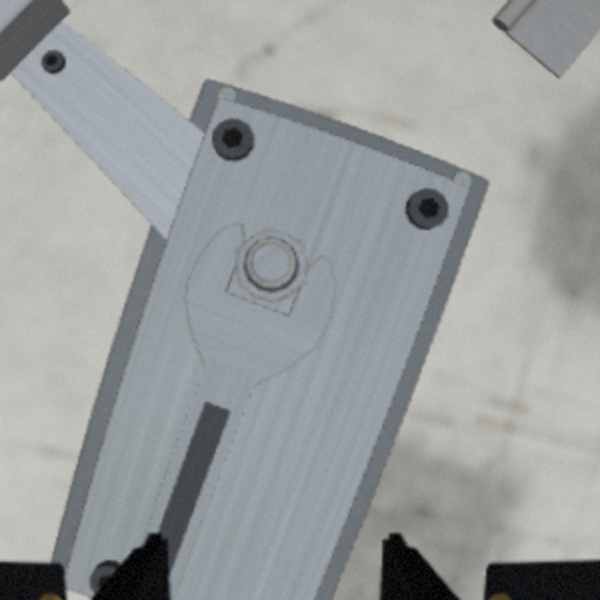

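The spanner still sits on the nut (stud (271,262), throat (228,292)–(292,315)), and the handle has swung towards the rest screw at (107,577). A quick numeric check follows before hand-in.

```bash
python3 - <<'E'
from w import *
c=dict(np.load('w7.npz'));f=lambda x,y:(180+x/2-.25,y/2-.25)
s=fz(c,f(271,263),78);a=fz(c,f(228,292),43);b=fz(c,f(292,315),43);h1=fz(c,f(217,405),43);h2=fz(c,f(170,545),43)
d=b-a;yaw=np.arctan2(d[0],-d[1]);n=np.array([np.cos(yaw),np.sin(yaw)])
print('stud',s,'slot yaw',yaw,'handle yaw',np.arctan2(*(h1-h2)[::-1]),'origin off',(a+b)/2+14.5*n-s)
e=[fz(c,f(*p),34) for p in((222,92),(70,560))];print('plate left edge yaw',np.arctan2(*(e[0]-e[1])[::-1]))
E
```

```text
stud [ 572.84882989 -325.52599192] slot yaw -0.12681093524128945 handle yaw -0.11718762884110198 origin off [ 0.17989423 -0.72804235]
plate left edge yaw -0.1137160500239422
```

```bash
python3 -c "
from cell import env;print(env.job_done())"
```

```text
the job is handed in; nothing more can be done
None
```

The job is handed in at about 27 s of the 72 s: the upper nut went an estimated 0.46–0.6 rad (26–35°) past the torque jump, and the last picture shows the spanner's jaw about 1 mm off the lower nut's axis, let go. The hand-in returned no verdict, and I inferred that the lower nut held its setting from the small spanner swing.

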